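# Assemble the pressure digestion vessel

### The job

Assemble the digestion vessel in the steel body with the green base, one part at a time in this order: lower the white liner (do not drop it) all the way down into the body, seat the red lid in the liner's mouth, lay the brass ring over the lid's stud so that it lies flat on the lid, and slip the blue cap over the lid and ring until it rests level on the ring. Let go of everything, leave the body with the yellow base empty, and do not shift or tip the flask, bottle, beaker and jar standing about.

Things in the scene. Friction and masses are not known exactly. Their poses are not given: they have to be found in the camera images.
- body_green: Target: steel cup-shaped vessel body, fixed, open upward, on a round GREEN base 84 mm across, 15 mm high. Outer diameter 64 mm (70 at the rim), rim 75 mm above the bench; inside diameter 52 mm, widening to 58 mm over the top 14 mm; inner floor 20 mm above the bench. Origin on its axis at bench level, z up.
- body_yellow: Same steel vessel body and size, fixed, but on a round YELLOW base. Not used: it stays empty.
- liner: White open-topped plastic cup, upright: outer diameter 44 mm, inside 37 mm, 80 mm high, bottom 4 mm thick. Origin at the centre of its underside, z up; seated, it is 20 mm above the bench and the liner stands out 25 mm above the body's rim, so grip it across its outside within its top 20 mm.
- lid: Red round lid, the right way up: plug below (28 mm diameter, 10 mm high, chamfered foot) for the liner's mouth, disc 54 mm in diameter from 10 to 22 mm height (rests on the liner's rim; grip across it), stud on top (16 mm diameter, chamfered, up to 28 mm). Origin at the centre of the plug's underside, z up; seated, it is 90 mm above the bench.
- ring: Brass ring lying flat, outer diameter 44 mm, hole 25 mm, 10 mm thick. Origin at the centre of its underside, z up. It goes over the lid's stud (6 mm high) and lies on the lid's disc, its origin then 112 mm above the bench.
- cap: Blue cap, mouth down: skirt 0 to 40 mm high, outer diameter 69 mm (74 at its foot), inside 63 mm, widening to 68 mm over the lowest 12 mm, 35 mm deep inside; above it a round ribbed grip 40 mm in diameter from 40 to 62 mm height (grip across this). Origin at the centre of its lower edge, z up. Fitted: skirt round lid and ring, ceiling on the ring, origin 87 mm above the bench.
- flask: Bystander, loose: clear glass conical flask with green stopper, 64 mm across the foot, 114 mm high. Origin at the centre of its underside.
- bottle: Bystander, loose: small amber glass bottle, white cap, 48 mm diameter, 100 mm high. Origin at the centre of its underside.
- beaker: Bystander, loose: small greenish glass beaker, empty, 50 mm across the rim, 58 mm high. Origin at the centre of its underside.
- jar: Bystander, loose: small grey plastic jar with a closed grey lid, 38 mm diameter, 62 mm high. Origin at the centre of its underside.

How it is judged:
On the way, in this order (a step that is already met when the one before it is completed fails the run):
1. the white liner stands on the floor of the green-based body (horizontal distance between liner and body_green below 0.006 m and z of liner in the frame of body_green between 0.017 and 0.023 m and angle between liner's own z axis and vertical below 0.08 rad), for 0.2 s.
2. the red lid sits in the liner's mouth (horizontal distance between lid and liner below 0.006 m and z of lid in the frame of body_green between 0.087 and 0.093 m and angle between lid's own z axis and vertical below 0.08 rad), for 0.2 s.
3. the brass ring lies flat on the lid around its stud (horizontal distance between ring and lid below 0.006 m and z of ring in the frame of body_green between 0.109 and 0.115 m and angle between ring's own z axis and vertical below 0.08 rad), for 0.2 s.
4. the blue cap rests on the ring, over lid and ring (horizontal distance between cap and lid below 0.006 m and z of cap in the frame of body_green between 0.084 and 0.09 m and angle between cap's own z axis and vertical below 0.08 rad), for 0.2 s.
At the end, for the whole second after the job is handed in: In the green-based body: liner on its floor, lid in liner, ring flat on lid, cap on ring; each within 6 mm of the axis of its carrier (cap: of the lid), 3 mm of its seated height (20, 90, 112, 87 mm above the bench), 0.08 rad of upright, released and at rest (all of step 1 and all of step 2 and all of step 3 and all of step 4 and linear speed of each of liner, lid, ring, cap below 0.02 m/s); the robot touches nothing.
It fails at once if the flask, bottle, beaker or jar is shifted more than 25 mm or tipped (distance of any of flask, bottle, beaker, jar from where it was at the start of the episode above 0.025 m or angle between any of flask, bottle, beaker, jar's own z axis and vertical above 0.4 rad).
It fails at once if the liner is dropped into the body (faster than 0.7 m/s inside it) (horizontal distance between liner and body_green below 0.01 m and z of liner in the frame of body_green below 0.07 m and linear speed of liner above 0.7 m/s).
It fails at once if a part is put into or onto the yellow-based body ((horizontal distance between liner and body_yellow below 0.03 m and contact force between liner and body_yellow above 0.1 N) or (horizontal distance between lid and body_yellow below 0.03 m and contact force between lid and body_yellow above 0.1 N) or (horizontal distance between ring and body_yellow below 0.03 m and contact force between ring and body_yellow above 0.1 N) or (horizontal distance between cap and body_yellow below 0.03 m and contact force between cap and body_yellow above 0.1 N)).
It also fails if it takes over 102 s, if anything falls off the work surface, if the arm or the gripper's body presses on something with over 40 N, if the wrist force passes 120 N, or if a joint passes its speed limit or range.

### The arm

A 7-joint arm with a two-finger parallel gripper is mounted at the origin on the work surface. World frame = base frame: x ahead of the robot, y to its left, z up, the work surface at z = 0. Lengths are in m, angles in rad, forces in N, time in s.
With the tool pointing down it reaches from about 0.4 to 0.875 m from the base axis. Payload 19.3 kg.
Tool frame: the origin (TCP) lies midway between the tips of the shut fingers; the grasp point (between the pads) lies bot.pinch_z behind it (bot.pinch_z is the distance from the TCP to the grasp point, in m); z points along the fingers, y is the line along which they close (so a half turn about z gives the same grasp; the last joint's range is limited). The gripper opens to 85 mm and grips with 20 to 120 N. Pads are 22 mm wide; open, the fingers measure 114 mm over their backs; the gripper's body (76 mm by 85 mm) begins 54 mm behind the grasp point. The pads swing forward as they close: fully open they stand 13 mm farther back than shut.
Start: joints at [-1.259, 0.521, -0.036, 1.599, 0.021, 1.021, -0.113], TCP at [0.233, 0.58, 0.231] pointing down, gripper open.
Joint ranges: [-2.91, 2.91], [-0.3, 2.13], [-1.5, 1.42], [0.17, 2.43], [-1.26, 4.41], [0.16, 1.93], [-2.52, 2.52]. Speed limits (rad/s): [1.89, 1.89, 2.39, 2.39, 3.01, 3.01, 3.01].

### API

Orientations are given as [roll, pitch, yaw] about the fixed x, y, z axes, in that order (R = Rz(yaw) Ry(pitch) Rx(roll)).
In Python, from workcell import readout, grab_frame, camera_info, workorder, bot gives the robot as it stands. The module is installed in compiled form; this text tells all that it offers.
- The arm moves only by the tool drive_tool, never from a script. Its argument "targets" is a list of rows, each an object of numbers: "dx", "dy", "dz": the shift along the tool's x, y, z as a fraction of full scale; "yaw": the turn about the tool's z as a fraction of full scale; "fingers": the closure, from 0 (fully open) to 1 (shut). In form: [{"dx": .., "dy": .., "dz": .., "yaw": .., "fingers": ..}, ...]. A call has 1 to 20 rows; each row shifts and turns the commanded pose from where the row before left it, along the tool's axes as they then stand; what a row does not reach is not made up. Full scale, the value 1, is 0.1 m for a shift and 90 degrees for a turn. A row lasts 1/10 s, in which the tool goes at most 50 mm and 8.59 degrees, less where a joint would pass 70% of its speed; a pose out of reach is approached as far as the arm can. A call with a number of a shift or a turn outside -1 to 1 is refused whole. A call with a gripper value outside its range is refused whole. The fingers move at their own pace and stop on an object; "squeeze" is the grip in N (left out, the last holds). Time passes only in rows, so rows that do not move let the fingers close. It gives the time, the measured TCP pose, the force, the opening and the grip force at its end, in the units of the state.
- readout.observe(): the state, without advancing time (a new reading comes with each control period).
- grab_frame(name): name is "side" or "top" or "wrist"; returns the picture (480x640x3 uint8, blue, green, red); there is no depth.
- camera_info(name): a dict with "fx", "fy", "cx", "cy" (pixels), "D" ([k1, k2, p1, p2, k3] as OpenCV has them; the pictures are not rectified), "T" (4x4, takes a point from camera to world coordinates); the wrist camera has in their place "hand_eye" (4x4, takes a point from camera to tool coordinates, whose origin is the TCP and whose axes are the flange's). Camera axes: x right, y up, looking along -z (the intrinsics and any distortion apply to the point x, -y, -z); pixel columns grow to the right and rows downward; lengths in m; the calibration is good to about 2 mm. A picture is of the moment at which its call begins: read the wrist's pose just before it. camera_info takes no time and is no camera call.
- workorder.job_done(): hands the job in; it is judged then, once.
The state is a dict: "clock": time; "qpos": joint angles; "qd": joint speeds; "joint_efforts": joint torques, N m; "position": TCP position; "tool_rot": TCP orientation; "force": force on the tool from outside, world axes, zero at the start; "moment": the same for the moment, N m; "grip_width": finger opening in m; "finger_force": force on a finger pad.
Only numpy, scipy, OpenCV 4.12 (cv2) and the standard library are available. Lean on these libraries where they do the work, as an engineer would, in place of code of your own. Each camera call takes 0.05 s, during which the arm holds its last target. There are 200 camera calls.

## Working session

There is one attempt and no reset: what is moved stays moved. The work goes in short steps, Python scripts to look and compute and a tool call to move; the robot and the scene stay as the last step left them, time stands still between calls to the robot, and variables do not carry over. Pictures are saved under pics/ and viewed, at most 14 in all, crops included, and the job is handed in when it is done.

Besides the shell and the picture viewer there is one more tool, called after "Call:" as name([rows], argument=value, ...), one row to a line, values as JSON. drive_tool: Moves the arm, as the interface text tells. Shift numbers are shares of 0.1 m and turn numbers shares of 90 degrees, none past 1 either way. Its arguments: {"type":"object","properties":{"targets":{"type":"array","items":{"type":"object","properties":{"dx":{"type":"number","minimum":-1,"maximum":1},"dy":{"type":"number","minimum":-1,"maximum":1},"dz":{"type":"number","minimum":-1,"maximum":1},"yaw":{"type":"number","minimum":-1,"maximum":1},"fingers":{"type":"number"}}}},"squeeze":{"type":"number"}},"required":["targets"]}

```bash
mkdir -p pics; python3 - <<'E'
from workcell import readout, grab_frame, camera_info, bot
import cv2
print(readout.observe(), bot.pinch_z)
for n in ("side","top","wrist"):
    print(n,camera_info(n)); cv2.imwrite(f"pics/{n}0.png",grab_frame(n))
E
```

```text
{'clock': 0.0, 'qpos': array([-1.25923339,  0.52197629, -0.03634424,  1.59999883,  0.0211832 ,
        1.02108753, -0.11278077]), 'qd': array([ 0.00112669, -0.00064906, -0.00035361, -0.0008569 , -0.00163451,
        0.0009885 ,  0.00117675]), 'joint_efforts': array([-1.70594376e-03, -9.27103400e+01,  1.97887748e+00, -3.69923759e+01,
        1.77088729e-02,  8.21120484e-03, -3.31246054e-05]), 'position': array([0.23274565, 0.57969218, 0.23075232]), 'tool_rot': array([-3.14050818e+00,  5.44081600e-05,  2.75984465e+00]), 'force': array([-0.23818885, -0.46731767, -0.96056354]), 'moment': array([-0.02926191, -0.00199334, -0.00555783]), 'finger_force': 0.0, 'grip_width': 0.08509212674228084} 0.0187
side {'fx': 447.47038493425725, 'fy': 447.47038493425725, 'cx': 321.7166767036988, 'cy': 227.07315074654124, 'D': array([-0.04964515,  0.        ,  0.        ,  0.        ,  0.        ]), 'T': array([[-0.97866491,  0.13402109, -0.15573485,  0.38991167],
       [-0.20544541, -0.62843262,  0.75024304,  0.62945327],
       [ 0.00267953,  0.76623155,  0.64255897,  0.59255034],
       [ 0.        ,  
[... 320 characters left out ...]
68337,  0.03441732,  0.01879232],
       [-0.00658921,  0.23537532,  0.97188222,  1.00524722],
       [ 0.        ,  0.        ,  0.        ,  1.        ]])}
wrist {'fx': 345.11133443916276, 'fy': 345.11133443916276, 'cx': 315.95089534734336, 'cy': 238.7613424846283, 'D': array([-0.06715069,  0.        ,  0.        ,  0.        ,  0.        ]), 'hand_eye': array([[ 9.54679984e-04,  9.50979242e-01,  3.09253245e-01,
         7.85143432e-02],
       [ 9.99999300e-01, -6.91728946e-04, -9.59923467e-04,
         6.22266655e-05],
       [-6.98947870e-04,  3.09253945e-01, -9.50979237e-01,
        -1.43246030e-01],
       [ 0.00000000e+00,  0.00000000e+00,  0.00000000e+00,
         1.00000000e+00]])}
```

View pics/top0.png

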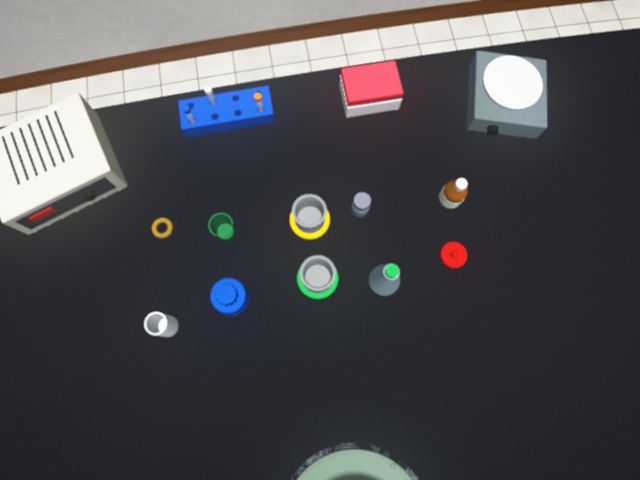

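View pics/side0.png

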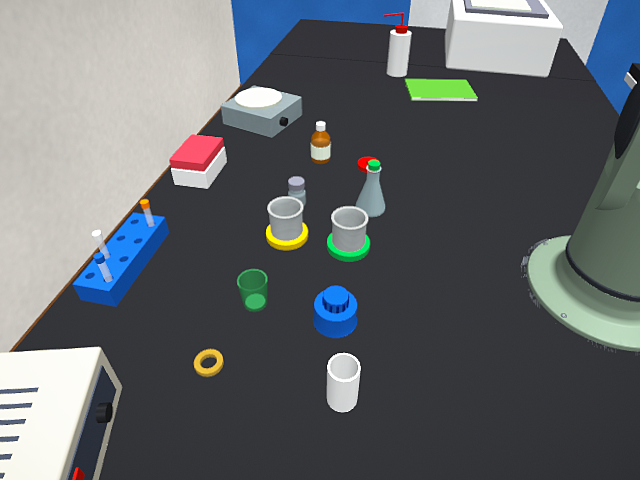

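Top view: the liner is at (160,325), cap (228,296), ring (162,228), lid (454,255), green body (318,277), yellow body (310,217). The bystanders are the beaker (222,226), jar (361,204), flask (387,277) and bottle (453,193). The side view agrees.

```bash
cat > h.py <<'E'
from workcell import readout, grab_frame, camera_info, bot
import cv2, numpy as np
from scipy.spatial.transform import Rotation as R
def Tw():
    s=readout.observe(); T=np.eye(4); T[:3,:3]=R.from_euler('xyz',s['tool_rot']).as_matrix(); T[:3,3]=s['position']
    return T@camera_info('wrist')['hand_eye']
def rays(ci,T,px):
    K=np.array([[ci['fx'],0,ci['cx']],[0,ci['fy'],ci['cy']],[0,0,1]])
    u=cv2.undistortPoints(np.float64(px).reshape(-1,1,2),K,ci['D'])[:,0]
    d=np.c_[u[:,0],-u[:,1],-np.ones(len(u))]@T[:3,:3].T
    return T[:3,3],d/np.linalg.norm(d,axis=1)[:,None]
def plane(c,d,z): return c+d*((z-c[2])/d[:,2])[:,None]
def cross(c1,d1,c2,d2):
    A=sum(np.eye(3)-np.outer(d,d) for d in(d1,d2)); b=sum((np.eye(3)-np.outer(d,d))@c for c,d in((c1,d1),(c2,d2)))
    p=np.linalg.solve(A,b); return p, np.linalg.norm(np.cross(p-c1,d1))+np.linalg.norm(np.cross(p-c2,d2))
HSV={'red':((0,150,80),(6,255,255)),'brass':((12,120,90),(24,255,255)),'blue':((105,150,60),(125,255,255)),
 'green':((58,150,60),(75,255,255)),'yellow':((25,150,100),(33,255,255)),'white':((0,0,150),(180,40,255)),'gray':((0,0,70),(180,40,255))}
def blob(im,col,box=None):
    m=cv2.inRange(cv2.cvtColor(im,cv2.COLOR_BGR2HSV),*HSV[col])
    if box: 
        k=np.zeros_like(m); x0,y0,x1,y1=box; k[y0:y1,x0:x1]=255; m&=k
    cs,_=cv2.findContours(m,cv2.RETR_EXTERNAL,cv2.CHAIN_APPROX_NONE)
    return max(cs,key=cv2.contourArea)[:,0].astype(float)
def circ(P):  # algebraic circle fit in xy
    s=np.linalg.lstsq(np.c_[2*P[:,:2],np.ones(len(P))],(P[:,:2]**2).sum(1),rcond=None)[0]
    r=np.sqrt(s[2]+s[0]**2+s[1]**2); return s[:2],r,np.abs(np.hypot(*(P[:,:2]-s[:2]).T)-r).mean()
E
python3 - <<'E'
from h import *
it,is_=cv2.imread('pics/top0.png'),cv2.imread('pics/side0.png')
ct,cs=camera_info('top'),camera_info('side')
B={'lid':('red',(435,235,475,275),(350,150,385,180)),'ring':('brass',(145,210,180,245),(185,340,230,382)),'cap':('blue',(200,270,255,325),(305,280,365,340)),
'liner':('white',(135,305,185,345),(320,345,370,415)),'green':('green',(290,250,345,305),(320,230,375,262)),'yellow':('yellow',(285,195,335,243),(260,215,315,252)),
'flask':('green',(380,260,402,281),(365,158,384,172)),'bottle':('white',(450,173,472,193),(310,118,332,136)),'jar':('gray',(350,190,375,218),(285,175,308,207)),'beaker':('green',(205,210,240,245),(235,265,270,312))}
for k,(c,a,b) in B.items():
    try:
        p=blob(it,c,a);q=blob(is_,c,b)
        mid=lambda p:[cv2.fitEllipse(p.astype(np.float32))[0]]
        c1,d1=rays(ct,ct['T'],mid(p)); c2,d2=rays(cs,cs['T'],mid(q))
        x,e=cross(c1,d1[0],c2,d2[0]); print(k,x.round(4),round(e,4))
    except Exception as ex: print(k,ex)
for k,z in(('lid',.022),('ring',.010),('green',.015),('yellow',.015)):
    for ci,im,i in((ct,it,1),(cs,is_,2)):
        c,d=rays(ci,ci['T'],blob(im,B[k][0],B[k][i])); print(k,z,circ(plane(c,d,z)))
E
```

```text
lid [ 0.4722 -0.2936  0.0195] 0.0082
ring [0.633  0.2925 0.0091] 0.0002
cap [0.4631 0.1691 0.0226] 0.0004
liner [0.4275 0.3082 0.0545] 0.0003
green [ 0.4732 -0.0121  0.012 ] 0.0041
yellow [ 0.5977 -0.0174  0.0123] 0.0037
flask [ 0.4442 -0.1457  0.1108] 0.0009
bottle [ 0.5915 -0.3191  0.0948] 0.0001
jar [ 0.6081 -0.1296  0.0302] 0.0065
beaker [0.6035 0.1626 0.0402] 0.0022
lid 0.022 (array([ 0.46779783, -0.29268878]), np.float64(0.026890173973554567), np.float64(0.0005617931253578162))
lid 0.022 (array([ 0.46935039, -0.29003261]), np.float64(0.027730713799844934), np.float64(0.005993488857194933))
ring 0.01 (array([0.63297076, 0.29225867]), np.float64(0.022213535911581785), np.float64(0.0006080197328169816))
ring 0.01 (array([0.63268056, 0.29244585]), np.float64(0.022803766702398944), np.float64(0.0009012905326244601))
green 0.015 (array([ 0.47145167, -0.01141368]), np.float64(0.03922360986118103), np.float64(0.0036737947931662048))
green 0.015 (array([ 0.47022839, -0.00396695]), np.float64(0.03835729954692191), np.float64(0.007007495463101919))
yellow 0.015 (array([ 0.59447822, -0.01679355]), np.float64(0.037559348834161496), np.float64(0.00437256541714122))
yellow 0.015 (array([ 0.59320038, -0.00929563]), np.float64(0.037999732957977525), np.float64(0.007102835187216543))
```

View pics/wrist0.png

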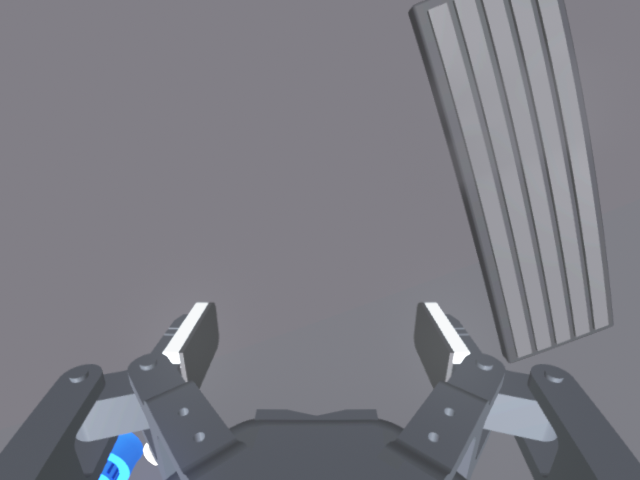

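Fixed views give rough positions for everything. The wrist view shows bare floor, with the fingers at columns 200 and 430. I'll hover over the liner for a close wrist look.

Call:
drive_tool([
  {"dx": -0.282, "dy": -0.18, "dz": 0.02, "fingers": 0},
  {"dx": -0.282, "dy": -0.18, "dz": 0.02},
  {"dx": -0.282, "dy": -0.18, "dz": 0.02},
  {"dx": -0.282, "dy": -0.18, "dz": 0.02},
  {"dx": -0.282, "dy": -0.18, "dz": 0.02},
  {"dx": -0.282, "dy": -0.18, "dz": 0.02},
  {"dx": -0.282, "dy": -0.18, "dz": 0.02},
  {"dx": -0.282, "dy": -0.18, "dz": 0.02},
  {"dx": -0.282, "dy": -0.18, "dz": 0.02},
  {"dx": -0.282, "dy": -0.18, "dz": 0.02},
  {},
  {},
  {},
])

```text
invalid input
```

```bash
cat > snap.py <<'E'
import sys; from h import *
T=Tw(); im=grab_frame('wrist'); n=sys.argv[1]
cv2.imwrite(f'pics/{n}.png',im); np.save(f'pics/{n}.npy',T); s=readout.observe(); print(s['clock'],s['position'].round(4),s['tool_rot'].round(4),s['grip_width'])
E
python3 snap.py w1
```

```text
0.2 [0.2329 0.5798 0.231 ] [-3.1410e+00  1.0000e-04  2.7597e+00] 0.08538642237160297
```

View pics/w1.png

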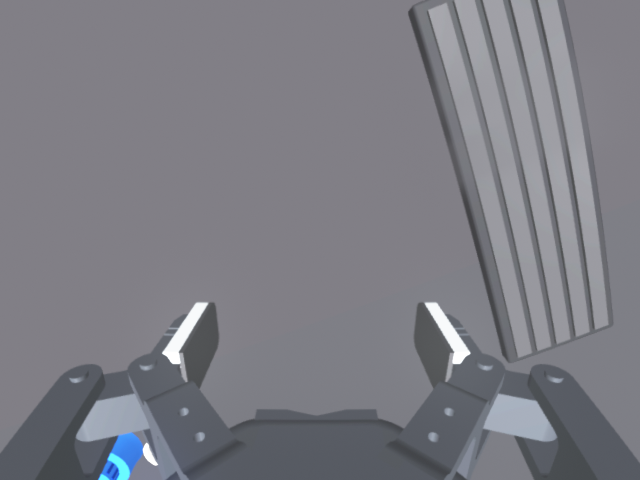

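The move was refused, so the picture is unchanged. I'll retry with every field given in each row.

Call:
drive_tool([
  {"dx": -0.282, "dy": -0.18, "dz": 0.02, "yaw": 0, "fingers": 0},
  {"dx": -0.282, "dy": -0.18, "dz": 0.02, "yaw": 0, "fingers": 0},
  {"dx": -0.282, "dy": -0.18, "dz": 0.02, "yaw": 0, "fingers": 0},
  {"dx": -0.282, "dy": -0.18, "dz": 0.02, "yaw": 0, "fingers": 0},
  {"dx": -0.282, "dy": -0.18, "dz": 0.02, "yaw": 0, "fingers": 0},
  {"dx": -0.282, "dy": -0.18, "dz": 0.02, "yaw": 0, "fingers": 0},
  {"dx": -0.282, "dy": -0.18, "dz": 0.02, "yaw": 0, "fingers": 0},
  {"dx": -0.282, "dy": -0.18, "dz": 0.02, "yaw": 0, "fingers": 0},
  {"dx": -0.282, "dy": -0.18, "dz": 0.02, "yaw": 0, "fingers": 0},
  {"dx": -0.282, "dy": -0.18, "dz": 0.02, "yaw": 0, "fingers": 0},
  {"dx": 0, "dy": 0, "dz": 0, "yaw": 0, "fingers": 0},
  {"dx": 0, "dy": 0, "dz": 0, "yaw": 0, "fingers": 0},
])

```text
clock: 1.4
position: [0.4277, 0.3075, 0.2113]
tool_rot: [-3.142, -0.0, 2.758]
force: [0.1, 0.8, 0.5]
grip_width: 0.0857
finger_force: 0.0
```

```bash
python3 snap.py w2
```

```text
1.45 [0.4272 0.3083 0.2113] [ 3.1415e+00 -4.0000e-04  2.7599e+00] 0.08532895284196039
```

View pics/w2.png

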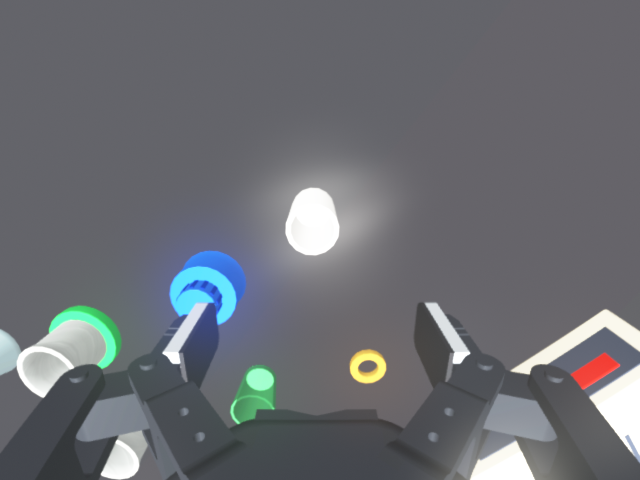

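The wrist view shows the liner rim at about (312,229) and the cap at (207,290). The ring is at (368,366) and the green body at (70,350).

```bash
python3 - <<'E'
from h import *
im=cv2.imread('pics/w2.png');T=np.load('pics/w2.npy');ci=camera_info('wrist')
HSV['white']=((0,0,190),(180,40,255))
p=blob(im,'white',(270,170,360,270)); print(p.min(0),p.max(0))
low=p[p[:,1]>230]
for z in(.06,.07,.08,.09):
    c,d=rays(ci,T,low); print(z,circ(plane(c,d,z)))
# two-view: rim centre, top image rim
it=cv2.imread('pics/top0.png');ct=camera_info('top')
q=blob(it,'white',(130,300,190,345)); print(q.min(0),q.max(0))
c,d=rays(ct,ct['T'],q[q[:,0]<157])
print('top',circ(plane(c,d,.08)))
c,d=rays(ci,T,blob(im,'brass',(340,340,400,390)));print('ring',circ(plane(c,d,.01)))
print(R.from_matrix(np.eye(3)).as_quat()[0])
E
```

```text
[285. 188.] [339. 255.]
0.06 (array([0.43445483, 0.30131745]), np.float64(0.023881411428355637), np.float64(0.0002468323716877771))
0.07 (array([0.43175462, 0.30252679]), np.float64(0.023070549662430974), np.float64(0.00023845150469443873))
0.08 (array([0.42905441, 0.30373613]), np.float64(0.0222596878965126), np.float64(0.00023007063770115495))
0.09 (array([0.4263542 , 0.30494548]), np.float64(0.02144882613058409), np.float64(0.00022168977070785833))
[144. 312.] [166. 334.]
top (array([0.42818026, 0.30545048]), np.float64(0.020738050812969627), np.float64(0.00031982819816338086))
ring (array([0.63031664, 0.2929686 ]), np.float64(0.02055559303652565), np.float64(0.0011947405693157383))
0.0
```

Call:
drive_tool([
  {"dx": -0.03, "dy": -0.032, "dz": 0.25, "yaw": 0, "fingers": 0},
  {"dx": 0, "dy": 0, "dz": 0.33, "yaw": 0, "fingers": 0},
  {"dx": 0, "dy": 0, "dz": 0.33, "yaw": 0, "fingers": 0},
  {"dx": 0, "dy": 0, "dz": 0.33, "yaw": 0, "fingers": 0},
  {"dx": 0, "dy": 0, "dz": 0.2, "yaw": 0, "fingers": 0},
  {"dx": 0, "dy": 0, "dz": 0.1, "yaw": 0, "fingers": 0},
  {"dx": 0, "dy": 0, "dz": 0, "yaw": 0, "fingers": 0.3},
  {"dx": 0, "dy": 0, "dz": 0, "yaw": 0, "fingers": 1},
  {"dx": 0, "dy": 0, "dz": 0, "yaw": 0, "fingers": 1},
  {"dx": 0, "dy": 0, "dz": 0, "yaw": 0, "fingers": 1},
  {"dx": 0, "dy": 0, "dz": 0, "yaw": 0, "fingers": 1},
  {"dx": 0, "dy": 0, "dz": 0, "yaw": 0, "fingers": 1},
  {"dx": 0, "dy": 0, "dz": 0, "yaw": 0, "fingers": 1},
  {"dx": 0, "dy": 0, "dz": 0, "yaw": 0, "fingers": 1},
], squeeze=35)

```text
clock: 2.85
position: [0.4296, 0.3042, 0.0586]
tool_rot: [3.14, 0.001, 2.76]
force: [-1.8, -1.7, 7.4]
grip_width: 0.0426
finger_force: 34.5
```

Call:
drive_tool([
  {"dx": 0, "dy": 0, "dz": -0.2, "yaw": 0, "fingers": 1},
  {"dx": 0, "dy": 0, "dz": -0.4, "yaw": 0, "fingers": 1},
  {"dx": 0, "dy": 0, "dz": -0.4, "yaw": 0, "fingers": 1},
  {"dx": 0, "dy": 0, "dz": -0.4, "yaw": 0, "fingers": 1},
  {"dx": -0.1, "dy": -0.12, "dz": 0, "yaw": 0, "fingers": 1},
  {"dx": -0.25, "dy": -0.3, "dz": 0, "yaw": 0, "fingers": 1},
  {"dx": -0.25, "dy": -0.3, "dz": 0, "yaw": 0, "fingers": 1},
  {"dx": -0.25, "dy": -0.3, "dz": 0, "yaw": 0, "fingers": 1},
  {"dx": -0.25, "dy": -0.3, "dz": 0, "yaw": 0, "fingers": 1},
  {"dx": -0.25, "dy": -0.3, "dz": 0, "yaw": 0, "fingers": 1},
  {"dx": -0.25, "dy": -0.3, "dz": 0, "yaw": 0, "fingers": 1},
  {"dx": -0.25, "dy": -0.3, "dz": 0, "yaw": 0, "fingers": 1},
  {"dx": -0.25, "dy": -0.3, "dz": 0, "yaw": 0, "fingers": 1},
  {"dx": -0.25, "dy": -0.25, "dz": 0, "yaw": 0, "fingers": 1},
  {"dx": 0, "dy": 0, "dz": 0, "yaw": 0, "fingers": 1},
  {"dx": 0, "dy": 0, "dz": 0, "yaw": 0, "fingers": 1},
])

```text
clock: 4.45
position: [0.5438, -0.0415, 0.1975]
tool_rot: [3.141, 0.0, 2.758]
force: [0.5, 0.9, -0.9]
grip_width: 0.0427
finger_force: 36.1
```

```bash
python3 snap.py w3
```

```text
4.5 [ 0.5437 -0.0405  0.1975] [ 3.1412e+00 -1.0000e-04  2.7597e+00] 0.04238569913837711
```

View pics/w3.png

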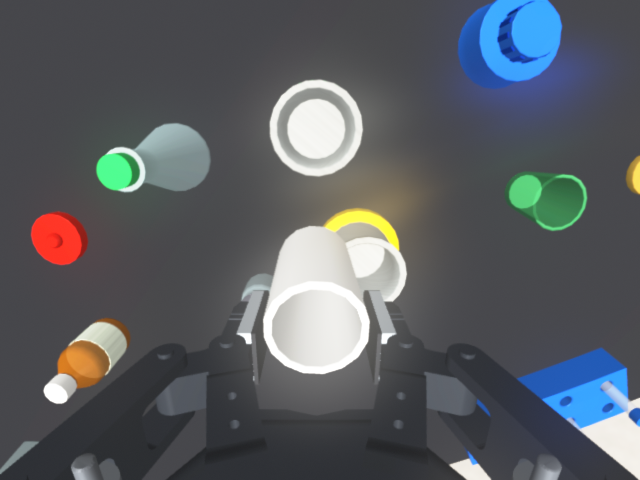

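The green body's rim is at (316,128), the yellow one at (365,250) and the held liner's mouth at (316,326). Also visible are the lid (60,238), flask (150,165) and cap (510,40).

```bash
cat > fit.py <<'E'
from h import *
# brightness boundary scan: radial edge search around a seed pixel -> points -> circle on plane z
def rim(im,seed,r0,r1,mn=None,outer=True,th=110,angs=None):
    g=im.max(2).astype(float); pts=[]
    for a in (np.linspace(0,2*np.pi,120,endpoint=False) if angs is None else angs):
        r=np.arange(r0,r1,.5); x=seed[0]+r*np.cos(a); y=seed[1]+r*np.sin(a)
        v=cv2.remap(g.astype(np.float32),x.astype(np.float32)[None],y.astype(np.float32)[None],1)[0]
        i=np.where(v>th)[0]
        if len(i): pts.append((x[i[-1]],y[i[-1]]))
    return np.array(pts)
def rfit(P):
    for _ in range(4):
        c,r,e=circ(P); k=np.abs(np.hypot(*(P[:,:2]-c).T)-r); P=P[k<=max(2.0*np.median(k),3e-4)]
    return c.round(4),round(r,4),len(P)
E
python3 - <<'E'
from fit import *
im=cv2.imread('pics/w3.png');T=np.load('pics/w3.npy');ci=camera_info('wrist')
p=rim(im,(316,128),35,56,th=150)
for z in(.065,.075,.085): c,d=rays(ci,T,p); print(z,rfit(plane(c,d,z)))
p=rim(im,(316,326),38,60,th=200,angs=np.radians(np.r_[40:140:2]))
for z in(.20,.2195,.23): c,d=rays(ci,T,p); print('liner',z,rfit(plane(c,d,z)))
s=readout.observe();print(s['position'],T[:3,3])
it=cv2.imread('pics/top0.png');ct=camera_info('top')
p=blob(it,'gray',(295,250,340,290)); p=p[p[:,1]<275]
c,d=rays(ct,ct['T'],p); print('top',rfit(plane(c,d,.075)))
E
```

```text
0.065 (array([ 0.4723, -0.0126]), np.float64(0.0357), 110)
0.075 (array([ 0.4722, -0.0126]), np.float64(0.0344), 113)
0.085 (array([ 0.4722, -0.0125]), np.float64(0.0331), 115)
liner 0.2 (array([ 0.5558, -0.0463]), np.float64(0.0245), 49)
liner 0.2195 (array([ 0.544 , -0.0415]), np.float64(0.0212), 50)
liner 0.23 (array([ 0.5377, -0.039 ]), np.float64(0.0194), 50)
[ 0.54368327 -0.04052697  0.19745836] [ 0.47098631 -0.01211538  0.34071183]
top (array([ 0.4754, -0.0124]), np.float64(0.0319), 41)
```

Call:
drive_tool([
  {"dx": 0.2, "dy": 0, "dz": 0, "yaw": 0, "fingers": 1},
  {"dx": 0.3, "dy": 0, "dz": 0, "yaw": 0, "fingers": 1},
  {"dx": 0.268, "dy": -0.006, "dz": 0, "yaw": 0, "fingers": 1},
  {"dx": 0, "dy": 0, "dz": 0.2, "yaw": 0, "fingers": 1},
  {"dx": 0, "dy": 0, "dz": 0.2, "yaw": 0, "fingers": 1},
  {"dx": 0, "dy": 0, "dz": 0.1, "yaw": 0, "fingers": 1},
  {"dx": 0, "dy": 0, "dz": 0.1, "yaw": 0, "fingers": 1},
  {"dx": 0, "dy": 0, "dz": 0.1, "yaw": 0, "fingers": 1},
  {"dx": 0, "dy": 0, "dz": 0.1, "yaw": 0, "fingers": 1},
  {"dx": 0, "dy": 0, "dz": 0.1, "yaw": 0, "fingers": 1},
  {"dx": 0, "dy": 0, "dz": 0.1, "yaw": 0, "fingers": 1},
  {"dx": 0, "dy": 0, "dz": 0, "yaw": 0, "fingers": 1},
])

```text
clock: 5.7
position: [0.4718, -0.0128, 0.0961]
tool_rot: [-3.141, -0.002, 2.76]
force: [0.4, 0.1, -0.7]
grip_width: 0.0429
finger_force: 36.1
```

Call:
drive_tool([
  {"dx": 0, "dy": 0, "dz": 0.06, "yaw": 0, "fingers": 1},
  {"dx": 0, "dy": 0, "dz": 0.05, "yaw": 0, "fingers": 1},
  {"dx": 0, "dy": 0, "dz": 0.04, "yaw": 0, "fingers": 1},
  {"dx": 0, "dy": 0, "dz": 0.02, "yaw": 0, "fingers": 1},
  {"dx": 0, "dy": 0, "dz": 0.01, "yaw": 0, "fingers": 1},
  {"dx": 0, "dy": 0, "dz": 0, "yaw": 0, "fingers": 1},
])

```text
clock: 6.3
position: [0.4725, -0.0128, 0.0793]
tool_rot: [-3.142, 0.0, 2.76]
force: [0.8, 0.4, -0.7]
grip_width: 0.0427
finger_force: 36.2
```

Call:
drive_tool([
  {"dx": 0, "dy": 0, "dz": 0.01, "yaw": 0, "fingers": 1},
  {"dx": 0, "dy": 0, "dz": 0.005, "yaw": 0, "fingers": 1},
  {"dx": 0, "dy": 0, "dz": 0, "yaw": 0, "fingers": 0.5},
  {"dx": 0, "dy": 0, "dz": 0, "yaw": 0, "fingers": 0},
  {"dx": 0, "dy": 0, "dz": 0, "yaw": 0, "fingers": 0},
  {"dx": 0, "dy": 0, "dz": 0, "yaw": 0, "fingers": 0},
  {"dx": 0, "dy": 0, "dz": 0, "yaw": 0, "fingers": 0},
  {"dx": 0, "dy": 0, "dz": -0.1, "yaw": 0, "fingers": 0},
  {"dx": 0, "dy": 0, "dz": -0.3, "yaw": 0, "fingers": 0},
  {"dx": 0, "dy": 0, "dz": -0.4, "yaw": 0, "fingers": 0},
  {"dx": 0, "dy": 0, "dz": -0.4, "yaw": 0, "fingers": 0},
  {"dx": -0.4, "dy": 0, "dz": 0, "yaw": 0, "fingers": 0},
  {"dx": -0.35, "dy": 0, "dz": 0, "yaw": 0, "fingers": 0},
  {"dx": 0, "dy": 0, "dz": 0, "yaw": 0, "fingers": 0},
  {"dx": 0, "dy": 0, "dz": 0, "yaw": 0, "fingers": 0},
])

```text
clock: 7.8
position: [0.5419, -0.041, 0.198]
tool_rot: [-3.141, -0.0, 2.759]
force: [-0.7, 0.6, 0.3]
grip_width: 0.0854
finger_force: 0.0
```

```bash
python3 snap.py w4; python3 - <<'E'
from fit import *
im=cv2.imread('pics/w4.png');cv2.imwrite('pics/w4c.png',cv2.resize(im[40:240,200:440],None,fx=2.5,fy=2.5))
T=np.load('pics/w4.npy');ci=camera_info('wrist')
c,d=rays(ci,T,rim(im,(316,128),35,56,th=150)); print(rfit(plane(c,d,.075)))
E
```

```text
7.85 [ 0.5415 -0.0407  0.198 ] [-3.1414e+00 -6.0000e-04  2.7596e+00] 0.08523461431274171
(array([ 0.4723, -0.0125]), np.float64(0.035), 65)
```

View pics/w4c.png

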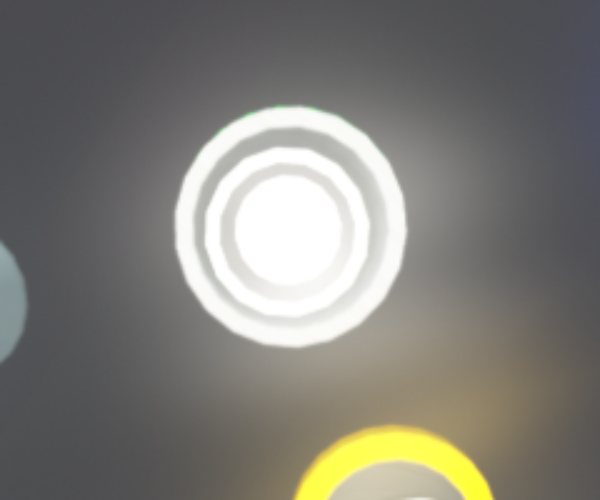

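The liner's mouth sits concentrically inside the body rim, so it looks seated. Next is the lid.

Call:
drive_tool([
  {"dx": -0.03, "dy": -0.3, "dz": 0, "yaw": 0, "fingers": 0},
  {"dx": -0.03, "dy": -0.4, "dz": 0, "yaw": 0, "fingers": 0},
  {"dx": -0.03, "dy": -0.4, "dz": 0, "yaw": 0, "fingers": 0},
  {"dx": -0.03, "dy": -0.4, "dz": 0, "yaw": 0, "fingers": 0},
  {"dx": -0.03, "dy": -0.4, "dz": 0, "yaw": 0, "fingers": 0},
  {"dx": -0.03, "dy": -0.4, "dz": 0, "yaw": 0, "fingers": 0},
  {"dx": -0.074, "dy": -0.307, "dz": 0, "yaw": 0, "fingers": 0},
  {"dx": 0, "dy": 0, "dz": 0, "yaw": 0, "fingers": 0},
  {"dx": 0, "dy": 0, "dz": 0, "yaw": 0, "fingers": 0},
])

```text
clock: 8.75
position: [0.4678, -0.2919, 0.1979]
tool_rot: [3.141, -0.0, 2.759]
force: [0.6, 0.9, -0.0]
grip_width: 0.0855
finger_force: 0.0
```

```bash
python3 snap.py w5; python3 - <<'E'
from fit import *
ci=camera_info('wrist')
c,d=rays(ci,np.load('pics/w4.npy'),[(315,132.8)]);print('liner',plane(c,d,.1))
im=cv2.imread('pics/w5.png');T=np.load('pics/w5.npy')
b=blob(im,'red');print(b.min(0),b.max(0),len(b))
c,d=rays(ci,T,b); 
for z in (.012,.022,.032): print(z,rfit(plane(c,d,z)))
# two-view height: w3 vs w5
b3=blob(cv2.imread('pics/w3.png'),'red',(20,200,100,280))
m=lambda b:[cv2.fitEllipse(b.astype(np.float32))[0]]
T3=np.load('pics/w3.npy');c3,d3=rays(ci,T3,m(b3));c,d=rays(ci,T,m(b));print(cross(c,d[0],c3,d3[0]))
c3,d3=rays(ci,T3,b3);print('w3',rfit(plane(c3,d3,.022)))
E
```

```text
8.8 [ 0.4683 -0.2911  0.1979] [ 3.1411e+00 -4.0000e-04  2.7603e+00] 0.08565674575996322
liner [[ 0.47215896 -0.01338727  0.1       ]]
[285. 186.] [341. 243.] 160
0.012 (array([ 0.4712, -0.296 ]), np.float64(0.0282), 99)
0.022 (array([ 0.4689, -0.295 ]), np.float64(0.0273), 99)
0.032 (array([ 0.4666, -0.294 ]), np.float64(0.0265), 99)
(array([ 0.46918864, -0.29516596,  0.01728491]), np.float64(0.00023778269795905917))
w3 (array([ 0.47  , -0.2916]), np.float64(0.0296), 117)
```

Call:
drive_tool([
  {"dx": -0.022, "dy": -0.028, "dz": 0.3, "yaw": 0, "fingers": 0},
  {"dx": 0, "dy": 0, "dz": 0.4, "yaw": 0, "fingers": 0},
  {"dx": 0, "dy": 0, "dz": 0.4, "yaw": 0, "fingers": 0},
  {"dx": 0, "dy": 0, "dz": 0.4, "yaw": 0, "fingers": 0},
  {"dx": 0, "dy": 0, "dz": 0.25, "yaw": 0, "fingers": 0},
  {"dx": 0, "dy": 0, "dz": 0.15, "yaw": 0, "fingers": 0},
  {"dx": 0, "dy": 0, "dz": 0.08, "yaw": 0, "fingers": 0},
  {"dx": 0, "dy": 0, "dz": 0, "yaw": 0, "fingers": 0.3},
  {"dx": 0, "dy": 0, "dz": 0, "yaw": 0, "fingers": 1},
  {"dx": 0, "dy": 0, "dz": 0, "yaw": 0, "fingers": 1},
  {"dx": 0, "dy": 0, "dz": 0, "yaw": 0, "fingers": 1},
  {"dx": 0, "dy": 0, "dz": 0, "yaw": 0, "fingers": 1},
  {"dx": 0, "dy": 0, "dz": 0, "yaw": 0, "fingers": 1},
])

```text
clock: 10.1
position: [0.4702, -0.2958, 0.0013]
tool_rot: [-3.142, 0.002, 2.76]
force: [-0.8, 1.3, 5.0]
grip_width: 0.0525
finger_force: 35.5
```

Call:
drive_tool([
  {"dx": 0, "dy": 0, "dz": -0.1, "yaw": 0, "fingers": 1},
  {"dx": 0, "dy": 0, "dz": -0.4, "yaw": 0, "fingers": 1},
  {"dx": 0, "dy": 0, "dz": -0.4, "yaw": 0, "fingers": 1},
  {"dx": 0, "dy": 0, "dz": -0.4, "yaw": 0, "fingers": 1},
  {"dx": 0, "dy": 0, "dz": -0.4, "yaw": 0, "fingers": 1},
  {"dx": 0, "dy": 0, "dz": -0.28, "yaw": 0, "fingers": 1},
  {"dx": 0.03, "dy": 0.3, "dz": 0, "yaw": 0, "fingers": 1},
  {"dx": 0.04, "dy": 0.4, "dz": 0, "yaw": 0, "fingers": 1},
  {"dx": 0.04, "dy": 0.4, "dz": 0, "yaw": 0, "fingers": 1},
  {"dx": 0.04, "dy": 0.4, "dz": 0, "yaw": 0, "fingers": 1},
  {"dx": 0.04, "dy": 0.4, "dz": 0, "yaw": 0, "fingers": 1},
  {"dx": 0.04, "dy": 0.4, "dz": 0, "yaw": 0, "fingers": 1},
  {"dx": 0.042, "dy": 0.327, "dz": 0, "yaw": 0, "fingers": 1},
  {"dx": 0, "dy": 0, "dz": 0, "yaw": 0, "fingers": 1},
  {"dx": 0, "dy": 0, "dz": 0, "yaw": 0, "fingers": 1},
])

```text
clock: 11.6
position: [0.5421, -0.0413, 0.1988]
tool_rot: [3.141, 0.001, 2.761]
force: [0.5, -1.5, -0.9]
grip_width: 0.0525
finger_force: 37.3
```

```bash
python3 snap.py w6; python3 - <<'E'
from fit import *
ci=camera_info('wrist');im=cv2.imread('pics/w6.png');T=np.load('pics/w6.npy');z0=readout.observe()['position'][2]
b=blob(im,'red');print(b.min(0),b.max(0))
c,d=rays(ci,T,b)
for z in(.017,.021,.025): print(z,rfit(plane(c,d,z0+z)))
E
```

```text
11.65 [ 0.542  -0.0423  0.1987] [-3.1415e+00  9.0000e-04  2.7594e+00] 0.05257071776619034
[246. 256.] [384. 380.]
0.017 (array([ 0.5419, -0.0412]), np.float64(0.0291), 213)
0.021 (array([ 0.5396, -0.0403]), np.float64(0.0282), 213)
0.025 (array([ 0.5373, -0.0393]), np.float64(0.0273), 213)
```

View pics/w6.png

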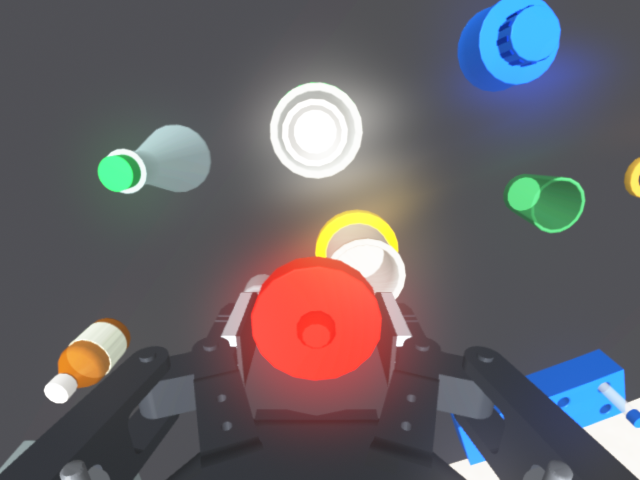

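The lid is held level, with its stud at (316,329). The seated liner's mouth is at (316,132).

Call:
drive_tool([
  {"dx": 0.2, "dy": 0, "dz": 0, "yaw": 0, "fingers": 1},
  {"dx": 0.3, "dy": 0, "dz": 0, "yaw": 0, "fingers": 1},
  {"dx": 0.242, "dy": 0.004, "dz": 0, "yaw": 0, "fingers": 1},
  {"dx": 0, "dy": 0, "dz": 0.3, "yaw": 0, "fingers": 1},
  {"dx": 0, "dy": 0, "dz": 0.3, "yaw": 0, "fingers": 1},
  {"dx": 0, "dy": 0, "dz": 0.2, "yaw": 0, "fingers": 1},
  {"dx": 0, "dy": 0, "dz": 0.1, "yaw": 0, "fingers": 1},
  {"dx": 0, "dy": 0, "dz": 0.05, "yaw": 0, "fingers": 1},
  {"dx": 0, "dy": 0, "dz": 0.05, "yaw": 0, "fingers": 1},
  {"dx": 0, "dy": 0, "dz": 0.04, "yaw": 0, "fingers": 1},
  {"dx": 0, "dy": 0, "dz": 0.02, "yaw": 0, "fingers": 1},
  {"dx": 0, "dy": 0, "dz": 0, "yaw": 0, "fingers": 1},
])

```text
clock: 12.85
position: [0.4735, -0.0136, 0.0919]
tool_rot: [3.141, 0.0, 2.76]
force: [0.3, 0.7, -0.3]
grip_width: 0.0526
finger_force: 37.3
```

Call:
drive_tool([
  {"dx": 0, "dy": 0, "dz": 0.01, "yaw": 0, "fingers": 1},
  {"dx": 0, "dy": 0, "dz": 0.005, "yaw": 0, "fingers": 1},
  {"dx": 0, "dy": 0, "dz": 0, "yaw": 0, "fingers": 0.4},
  {"dx": 0, "dy": 0, "dz": 0, "yaw": 0, "fingers": 0},
  {"dx": 0, "dy": 0, "dz": 0, "yaw": 0, "fingers": 0},
  {"dx": 0, "dy": 0, "dz": 0, "yaw": 0, "fingers": 0},
  {"dx": 0, "dy": 0, "dz": -0.1, "yaw": 0, "fingers": 0},
  {"dx": 0, "dy": 0, "dz": -0.3, "yaw": 0, "fingers": 0},
  {"dx": 0, "dy": 0, "dz": -0.4, "yaw": 0, "fingers": 0},
  {"dx": 0, "dy": 0, "dz": -0.4, "yaw": 0, "fingers": 0},
  {"dx": -0.4, "dy": 0, "dz": 0, "yaw": 0, "fingers": 0},
  {"dx": -0.35, "dy": 0, "dz": 0, "yaw": 0, "fingers": 0},
  {"dx": 0, "dy": 0, "dz": 0, "yaw": 0, "fingers": 0},
  {"dx": 0, "dy": 0, "dz": 0, "yaw": 0, "fingers": 0},
])

```text
clock: 14.25
position: [0.5429, -0.0418, 0.2105]
tool_rot: [-3.141, -0.0, 2.759]
force: [0.0, 0.1, -1.0]
grip_width: 0.0856
finger_force: 0.0
```

```bash
python3 snap.py w7; python3 - <<'E'
from fit import *
ci=camera_info('wrist');im=cv2.imread('pics/w7.png');T=np.load('pics/w7.npy')
side=grab_frame('side');cv2.imwrite('pics/s7.png',side);top=grab_frame('top');cv2.imwrite('pics/t7.png',top)
b=blob(im,'red');c,d=rays(ci,T,b)
for z in(.10,.112,.122): print(z,rfit(plane(c,d,z)))
m=lambda b:[cv2.fitEllipse(b.astype(np.float32))[0]]
ct=camera_info('top');bt=blob(top,'red',(290,230,350,300));c2,d2=rays(ct,ct['T'],bt);print('top',rfit(plane(c2,d2,.112)))
c,d=rays(ci,T,m(b));c2,d2=rays(ct,ct['T'],m(bt));print(cross(c,d[0],c2,d2[0]))
cs=camera_info('side');bs=blob(side,'red',(310,180,400,260));c3,d3=rays(cs,cs['T'],m(bs));print(bs.min(0),bs.max(0),cross(c2,d2[0],c3,d3[0]),cross(c,d[0],c3,d3[0]))
cv2.imwrite('pics/c7.png',np.hstack([cv2.resize(side[170:290,280:440],None,fx=2.4,fy=2.4),cv2.resize(im[60:200,235:395],(384,288))]))
E
```

```text
14.3 [ 0.5424 -0.0415  0.2104] [-3.1414e+00 -6.0000e-04  2.7596e+00] 0.08533752252656618
0.1 (array([ 0.4732, -0.0129]), np.float64(0.0269), 174)
0.112 (array([ 0.4731, -0.0129]), np.float64(0.0256), 179)
0.122 (array([ 0.4729, -0.0128]), np.float64(0.0245), 181)Traceback (most recent call last):
  File "<stdin>", line 7, in <module>
  File "h.py", line 23, in blob
    return max(cs,key=cv2.contourArea)[:,0].astype(float)
           ~~~^^^^^^^^^^^^^^^^^^^^^^^^
ValueError: max() iterable argument is empty
```

```bash
python3 - <<'E'
from fit import *
im=cv2.imread('pics/w7.png');side=cv2.imread('pics/s7.png')
b=blob(im,'red');print(b.min(0),b.max(0))
cv2.imwrite('pics/c7.png',np.hstack([cv2.resize(side[170:290,280:440],(384,288)),cv2.resize(im[60:200,235:395],(384,288))]))
E
```

```text
[279.  91.] [355. 170.]
```

View pics/c7.png

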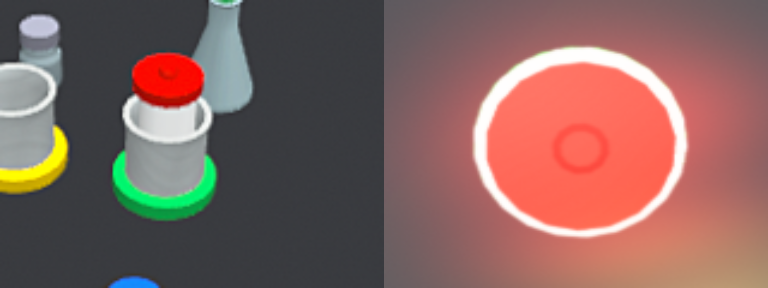

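The lid lies flat on the liner, centred in the body. Next is the ring.

Call:
drive_tool([
  {"dx": 0.03, "dy": 0.2, "dz": 0, "yaw": 0, "fingers": 0},
  {"dx": 0.05, "dy": 0.4, "dz": 0, "yaw": 0, "fingers": 0},
  {"dx": 0.05, "dy": 0.4, "dz": 0, "yaw": 0, "fingers": 0},
  {"dx": 0.05, "dy": 0.4, "dz": 0, "yaw": 0, "fingers": 0},
  {"dx": 0.05, "dy": 0.4, "dz": 0, "yaw": 0, "fingers": 0},
  {"dx": 0.05, "dy": 0.4, "dz": 0, "yaw": 0, "fingers": 0},
  {"dx": 0.05, "dy": 0.4, "dz": 0, "yaw": 0, "fingers": 0},
  {"dx": 0.05, "dy": 0.4, "dz": 0, "yaw": 0, "fingers": 0},
  {"dx": 0.031, "dy": 0.433, "dz": 0, "yaw": 0, "fingers": 0},
  {"dx": 0, "dy": 0, "dz": 0, "yaw": 0, "fingers": 0},
  {"dx": 0, "dy": 0, "dz": 0, "yaw": 0, "fingers": 0},
])

```text
clock: 15.5
position: [0.632, 0.2934, 0.2099]
tool_rot: [-3.141, -0.001, 2.762]
force: [-0.6, -0.6, -0.6]
grip_width: 0.0851
finger_force: 0.0
```

```bash
python3 snap.py w8; python3 - <<'E'
from fit import *
ci=camera_info('wrist');im=cv2.imread('pics/w8.png');T=np.load('pics/w8.npy')
b=blob(im,'brass',(250,130,390,300));print(b.min(0),b.max(0));c,d=rays(ci,T,b)
for z in(.0,.01,.02): print(z,rfit(plane(c,d,z)))
E
```

```text
15.55 [0.6323 0.2921 0.2102] [-3.1408e+00 -1.0000e-04  2.7601e+00] 0.08532623566781934
[293. 190.] [336. 232.]
0.0 (array([0.6368, 0.2902]), np.float64(0.0224), 81)
0.01 (array([0.6346, 0.2912]), np.float64(0.0218), 81)
0.02 (array([0.6324, 0.2921]), np.float64(0.0212), 81)
```

View pics/w8.png

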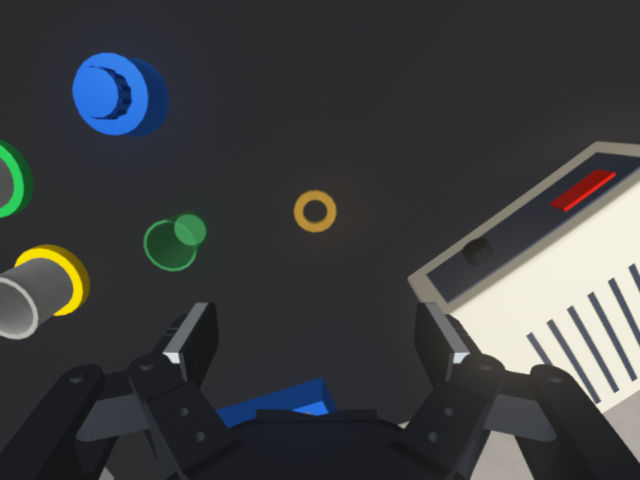

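The ring is at (315,211). The box edge runs well clear on the right, about 0.14 m from the fingers' path.

Call:
drive_tool([
  {"dx": -0.016, "dy": 0, "dz": 0.3, "yaw": 0, "fingers": 0},
  {"dx": 0, "dy": 0, "dz": 0.4, "yaw": 0, "fingers": 0},
  {"dx": 0, "dy": 0, "dz": 0.4, "yaw": 0, "fingers": 0},
  {"dx": 0, "dy": 0, "dz": 0.4, "yaw": 0, "fingers": 0},
  {"dx": 0, "dy": 0, "dz": 0.3, "yaw": 0, "fingers": 0},
  {"dx": 0, "dy": 0, "dz": 0.2, "yaw": 0, "fingers": 0},
  {"dx": 0, "dy": 0, "dz": 0.1, "yaw": 0, "fingers": 0},
  {"dx": 0, "dy": 0, "dz": 0, "yaw": 0, "fingers": 0.3},
  {"dx": 0, "dy": 0, "dz": 0, "yaw": 0, "fingers": 1},
  {"dx": 0, "dy": 0, "dz": 0, "yaw": 0, "fingers": 1},
  {"dx": 0, "dy": 0, "dz": 0, "yaw": 0, "fingers": 1},
  {"dx": 0, "dy": 0, "dz": 0, "yaw": 0, "fingers": 1},
  {"dx": 0, "dy": 0, "dz": 0, "yaw": 0, "fingers": 1},
  {"dx": 0, "dy": 0, "dz": 0, "yaw": 0, "fingers": 1},
])

```text
clock: 16.95
position: [0.6351, 0.292, 0.0022]
tool_rot: [3.14, 0.001, 2.76]
force: [-3.1, -1.6, 9.6]
grip_width: 0.0415
finger_force: 34.3
```

Call:
drive_tool([
  {"dx": 0, "dy": 0, "dz": -0.1, "yaw": 0, "fingers": 1},
  {"dx": 0, "dy": 0, "dz": -0.4, "yaw": 0, "fingers": 1},
  {"dx": 0, "dy": 0, "dz": -0.4, "yaw": 0, "fingers": 1},
  {"dx": 0, "dy": 0, "dz": -0.4, "yaw": 0, "fingers": 1},
  {"dx": 0, "dy": 0, "dz": -0.4, "yaw": 0, "fingers": 1},
  {"dx": 0, "dy": 0, "dz": -0.4, "yaw": 0, "fingers": 1},
  {"dx": -0.03, "dy": -0.24, "dz": 0, "yaw": 0, "fingers": 1},
  {"dx": -0.05, "dy": -0.4, "dz": 0, "yaw": 0, "fingers": 1},
  {"dx": -0.05, "dy": -0.4, "dz": 0, "yaw": 0, "fingers": 1},
  {"dx": -0.05, "dy": -0.4, "dz": 0, "yaw": 0, "fingers": 1},
  {"dx": -0.05, "dy": -0.4, "dz": 0, "yaw": 0, "fingers": 1},
  {"dx": -0.05, "dy": -0.4, "dz": 0, "yaw": 0, "fingers": 1},
  {"dx": -0.05, "dy": -0.4, "dz": 0, "yaw": 0, "fingers": 1},
  {"dx": -0.05, "dy": -0.4, "dz": 0, "yaw": 0, "fingers": 1},
  {"dx": -0.005, "dy": -0.398, "dz": 0, "yaw": 0, "fingers": 1},
  {"dx": 0, "dy": 0, "dz": 0, "yaw": 0, "fingers": 1},
  {"dx": 0, "dy": 0, "dz": 0, "yaw": 0, "fingers": 1},
])

```text
clock: 18.65
position: [0.542, -0.0422, 0.2114]
tool_rot: [3.141, 0.001, 2.758]
force: [0.3, 0.8, -0.8]
grip_width: 0.041
finger_force: 35.9
```

```bash
python3 snap.py w9; python3 - <<'E'
from fit import *
ci=camera_info('wrist');im=cv2.imread('pics/w9.png');T=np.load('pics/w9.npy');z0=readout.observe()['position'][2]
hsv=cv2.cvtColor(im,cv2.COLOR_BGR2HSV);m=cv2.inRange(hsv,(10,100,70),(25,255,255));m[:240]=0
cs,h=cv2.findContours(m,cv2.RETR_CCOMP,cv2.CHAIN_APPROX_NONE)
for k in sorted(cs,key=cv2.contourArea)[-2:]:
    p=k[:,0].astype(float);print(p.min(0),p.max(0));c,d=rays(ci,T,p)
    for z in(.006,.009,.012): print(z,rfit(plane(c,d,z0+z)))
b=blob(im,'red');c,d=rays(ci,T,b);print('lid',rfit(plane(c,d,.112)))
E
```

```text
18.7 [ 0.5422 -0.0412  0.2112] [3.1406e+00 1.1000e-03 2.7598e+00] 0.041037725558604625
[289. 269.] [362. 344.]
0.006 (array([ 0.5437, -0.0362]), np.float64(0.0161), 163)
0.009 (array([ 0.5421, -0.0357]), np.float64(0.0158), 163)
0.012 (array([ 0.5405, -0.0352]), np.float64(0.0154), 163)
[268. 240.] [364. 353.]
0.006 (array([ 0.5416, -0.042 ]), np.float64(0.0229), 176)
0.009 (array([ 0.54  , -0.0414]), np.float64(0.0224), 176)
0.012 (array([ 0.5385, -0.0408]), np.float64(0.0219), 176)
lid (array([ 0.4732, -0.0127]), np.float64(0.0258), 187)
```

View pics/w9.png

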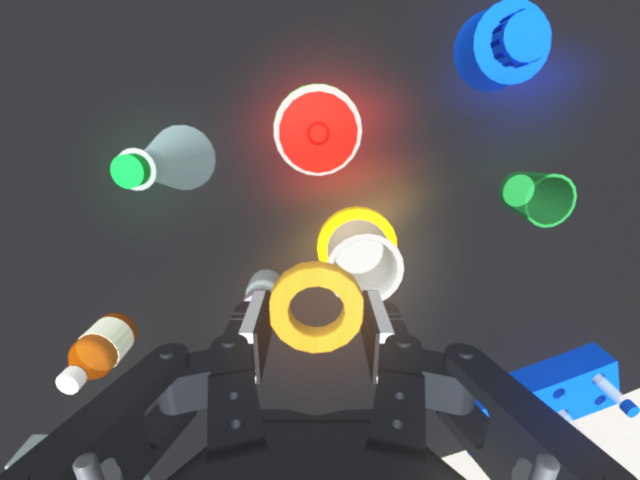

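The ring is level in the fingers at (316,308). The lid's stud is at (318,132).

Call:
drive_tool([
  {"dx": 0.2, "dy": 0, "dz": 0, "yaw": 0, "fingers": 1},
  {"dx": 0.3, "dy": 0, "dz": 0, "yaw": 0, "fingers": 1},
  {"dx": 0.238, "dy": 0.007, "dz": 0, "yaw": 0, "fingers": 1},
  {"dx": 0, "dy": 0, "dz": 0.3, "yaw": 0, "fingers": 1},
  {"dx": 0, "dy": 0, "dz": 0.3, "yaw": 0, "fingers": 1},
  {"dx": 0, "dy": 0, "dz": 0.15, "yaw": 0, "fingers": 1},
  {"dx": 0, "dy": 0, "dz": 0.08, "yaw": 0, "fingers": 1},
  {"dx": 0, "dy": 0, "dz": 0.05, "yaw": 0, "fingers": 1},
  {"dx": 0, "dy": 0, "dz": 0.04, "yaw": 0, "fingers": 1},
  {"dx": 0, "dy": 0, "dz": 0.03, "yaw": 0, "fingers": 1},
  {"dx": 0, "dy": 0, "dz": 0.015, "yaw": 0, "fingers": 1},
  {"dx": 0, "dy": 0, "dz": 0, "yaw": 0, "fingers": 1},
])

```text
clock: 19.9
position: [0.4741, -0.0134, 0.1142]
tool_rot: [3.141, 0.001, 2.76]
force: [-0.5, 0.4, 1.5]
grip_width: 0.0413
finger_force: 36.0
```

Call:
drive_tool([
  {"dx": 0, "dy": 0, "dz": 0.005, "yaw": 0, "fingers": 1},
  {"dx": 0, "dy": 0, "dz": 0, "yaw": 0, "fingers": 0.5},
  {"dx": 0, "dy": 0, "dz": 0, "yaw": 0, "fingers": 0},
  {"dx": 0, "dy": 0, "dz": 0, "yaw": 0, "fingers": 0},
  {"dx": 0, "dy": 0, "dz": 0, "yaw": 0, "fingers": 0},
  {"dx": 0, "dy": 0, "dz": 0, "yaw": 0, "fingers": 0},
  {"dx": 0, "dy": 0, "dz": -0.1, "yaw": 0, "fingers": 0},
  {"dx": 0, "dy": 0, "dz": -0.4, "yaw": 0, "fingers": 0},
  {"dx": 0, "dy": 0, "dz": -0.4, "yaw": 0, "fingers": 0},
  {"dx": 0, "dy": 0, "dz": -0.1, "yaw": 0, "fingers": 0},
  {"dx": -0.4, "dy": 0, "dz": 0, "yaw": 0, "fingers": 0},
  {"dx": -0.34, "dy": 0, "dz": 0, "yaw": 0, "fingers": 0},
  {"dx": 0, "dy": 0, "dz": 0, "yaw": 0, "fingers": 0},
  {"dx": 0, "dy": 0, "dz": 0, "yaw": 0, "fingers": 0},
])

```text
clock: 21.3
position: [0.5421, -0.0413, 0.2131]
tool_rot: [-3.141, -0.001, 2.759]
force: [-0.5, -0.2, -0.6]
grip_width: 0.0854
finger_force: 0.0
```

```bash
python3 snap.py w10; python3 - <<'E'
from fit import *
ci=camera_info('wrist');im=cv2.imread('pics/w10.png');T=np.load('pics/w10.npy')
side=grab_frame('side');cv2.imwrite('pics/s10.png',side)
hsv=cv2.cvtColor(im,cv2.COLOR_BGR2HSV);m=cv2.inRange(hsv,(9,90,70),(28,255,255));m[180:]=0
cs,h=cv2.findContours(m,cv2.RETR_CCOMP,cv2.CHAIN_APPROX_NONE)
for k in sorted(cs,key=cv2.contourArea)[-2:]:
    p=k[:,0].astype(float);print(p.min(0),p.max(0));c,d=rays(ci,T,p);print(rfit(plane(c,d,.122)))
p=blob(im,'blue',(420,0,600,110));print('cap',p.min(0),p.max(0))
cv2.imwrite('pics/c10.png',np.hstack([cv2.resize(side[170:290,280:440],(384,288)),cv2.resize(im[60:200,235:395],(384,288))]))
E
```

```text
21.35 [ 0.5416 -0.0409  0.2132] [-3.1413e+00 -9.0000e-04  2.7597e+00] 0.08556410895446766
[298. 115.] [335. 153.]
(array([ 0.4735, -0.0131]), np.float64(0.0121), 91)
[283. 100.] [350. 168.]
(array([ 0.4738, -0.0131]), np.float64(0.0217), 161)
cap [452.   1.] [546.  92.]
```

View pics/c10.png

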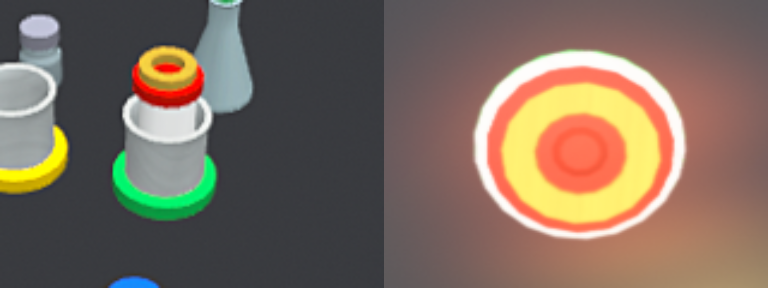

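The ring lies flat around the stud. Next is the cap.

Call:
drive_tool([
  {"dx": 0.2, "dy": 0.2, "dz": 0, "yaw": 0, "fingers": 0},
  {"dx": 0.3, "dy": 0.3, "dz": 0, "yaw": 0, "fingers": 0},
  {"dx": 0.3, "dy": 0.3, "dz": 0, "yaw": 0, "fingers": 0},
  {"dx": 0.3, "dy": 0.3, "dz": 0, "yaw": 0, "fingers": 0},
  {"dx": 0.3, "dy": 0.3, "dz": 0, "yaw": 0, "fingers": 0},
  {"dx": 0.115, "dy": 0.257, "dz": 0, "yaw": 0, "fingers": 0},
  {"dx": 0, "dy": 0, "dz": 0, "yaw": 0, "fingers": 0},
  {"dx": 0, "dy": 0, "dz": 0, "yaw": 0, "fingers": 0},
])

```text
clock: 22.2
position: [0.4629, 0.1694, 0.2135]
tool_rot: [-3.141, -0.0, 2.761]
force: [-0.5, -0.9, -0.8]
grip_width: 0.0855
finger_force: 0.0
```

```bash
python3 snap.py w11
```

```text
22.25 [0.4631 0.1685 0.2134] [-3.1413e+00  1.0000e-04  2.7598e+00] 0.08521889841689889
```

View pics/w11.png

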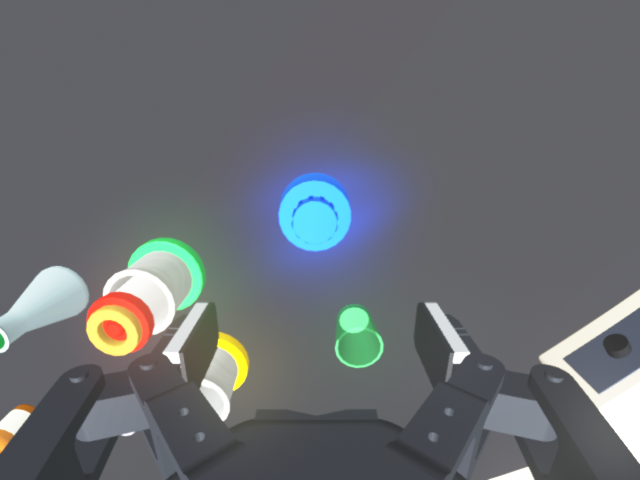

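The cap's grip top is at about (315,223) and its shoulder circle at about (315,215). The beaker is at (358,345).

```bash
python3 - <<'E'
from fit import *
ci=camera_info('wrist');im=cv2.imread('pics/w11.png');T=np.load('pics/w11.npy')
m=((im[:,:,0]>200)&(im[:,:,1]>110)).astype(np.uint8)*255; m[:150]=0;m[270:]=0;m[:,:260]=0;m[:,370:]=0
cs,_=cv2.findContours(m,0,cv2.CHAIN_APPROX_NONE);p=max(cs,key=cv2.contourArea)[:,0].astype(float);print(p.min(0),p.max(0))
c,d=rays(ci,T,p)
for z in(.03,.04,.05):print('bright shoulder',z,rfit(plane(c,d,z)))
p=p[p[:,1]>212];c,d=rays(ci,T,p);print('low half',rfit(plane(c,d,.04)))
c,d=rays(ci,T,[(315,223.5)]);print(plane(c,d,.062))
# height of shoulder: same outline in the w10 wrist view
im2=cv2.imread('pics/w10.png');T2=np.load('pics/w10.npy')
E
```

```text
[278. 172.] [366. 252.]
bright shoulder 0.03 (array([0.4656, 0.1705]), np.float64(0.0398), 145)
bright shoulder 0.04 (array([0.4633, 0.1713]), np.float64(0.0386), 145)
bright shoulder 0.05 (array([0.4609, 0.1722]), np.float64(0.0374), 145)
low half (array([0.4605, 0.1746]), np.float64(0.042), 116)
[[0.46555758 0.1677404  0.062     ]]
```

```bash
python3 - <<'E'
from fit import *
ci=camera_info('wrist');im=cv2.imread('pics/w11.png');T=np.load('pics/w11.npy')
print(im[215,265:300:3,1],im[170:260:4,315,1],im[190:260:3,315].tolist()[-6:])
for th in(125,140):
  m=(im[:,:,1]>th).astype(np.uint8)*255; m[:150]=0;m[270:]=0;m[:,:260]=0;m[:,365:]=0
  cs,_=cv2.findContours(m,0,cv2.CHAIN_APPROX_NONE);p=max(cs,key=cv2.contourArea)[:,0].astype(float);print(p.min(0),p.max(0))
  c,d=rays(ci,T,p)
  for z in(.035,.04,.045):print(th,z,rfit(plane(c,d,z)))
E
```

```text
[106 106 107 107 114 228 229 228 228 170 227 230] [107 138 130 224 225 225 226 131 223 228 229 229 229 228 228 227 227 227
 226 227 213 114 113] [[255, 225, 95], [255, 227, 97], [255, 213, 98], [199, 114, 99], [192, 114, 100], [185, 113, 100]]
[278. 173.] [351. 251.]
125 0.035 (array([0.4636, 0.1679]), np.float64(0.0368), 139)
125 0.04 (array([0.4625, 0.1684]), np.float64(0.0362), 139)
125 0.045 (array([0.4614, 0.1689]), np.float64(0.0357), 139)
[278. 180.] [351. 251.]
140 0.035 (array([0.4658, 0.167 ]), np.float64(0.035), 150)
140 0.04 (array([0.4646, 0.1675]), np.float64(0.0345), 150)
140 0.045 (array([0.4634, 0.168 ]), np.float64(0.0339), 150)
```

Call:
drive_tool([
  {"dx": -0.014, "dy": -0.007, "dz": 0.3, "yaw": 0, "fingers": 0},
  {"dx": 0, "dy": 0, "dz": 0.4, "yaw": 0, "fingers": 0},
  {"dx": 0, "dy": 0, "dz": 0.4, "yaw": 0, "fingers": 0},
  {"dx": 0, "dy": 0, "dz": 0.3, "yaw": 0, "fingers": 0},
  {"dx": 0, "dy": 0, "dz": 0.2, "yaw": 0, "fingers": 0},
  {"dx": 0, "dy": 0, "dz": 0.1, "yaw": 0, "fingers": 0},
  {"dx": 0, "dy": 0, "dz": 0.01, "yaw": 0, "fingers": 0},
  {"dx": 0, "dy": 0, "dz": 0, "yaw": 0, "fingers": 0.3},
  {"dx": 0, "dy": 0, "dz": 0, "yaw": 0, "fingers": 1},
  {"dx": 0, "dy": 0, "dz": 0, "yaw": 0, "fingers": 1},
  {"dx": 0, "dy": 0, "dz": 0, "yaw": 0, "fingers": 1},
  {"dx": 0, "dy": 0, "dz": 0, "yaw": 0, "fingers": 1},
  {"dx": 0, "dy": 0, "dz": 0, "yaw": 0, "fingers": 1},
  {"dx": 0, "dy": 0, "dz": 0, "yaw": 0, "fingers": 1},
], squeeze=45)

```text
clock: 23.65
position: [0.465, 0.1682, 0.0434]
tool_rot: [3.141, 0.001, 2.76]
force: [-1.8, -0.5, 15.2]
grip_width: 0.0386
finger_force: 43.4
```

Call:
drive_tool([
  {"dx": 0, "dy": 0, "dz": -0.1, "yaw": 0, "fingers": 1},
  {"dx": 0, "dy": 0, "dz": -0.4, "yaw": 0, "fingers": 1},
  {"dx": 0, "dy": 0, "dz": -0.4, "yaw": 0, "fingers": 1},
  {"dx": 0, "dy": 0, "dz": -0.4, "yaw": 0, "fingers": 1},
  {"dx": 0, "dy": 0, "dz": -0.4, "yaw": 0, "fingers": 1},
  {"dx": -0.2, "dy": -0.2, "dz": 0, "yaw": 0, "fingers": 1},
  {"dx": -0.3, "dy": -0.3, "dz": 0, "yaw": 0, "fingers": 1},
  {"dx": -0.3, "dy": -0.3, "dz": 0, "yaw": 0, "fingers": 1},
  {"dx": -0.3, "dy": -0.3, "dz": 0, "yaw": 0, "fingers": 1},
  {"dx": -0.3, "dy": -0.3, "dz": 0, "yaw": 0, "fingers": 1},
  {"dx": -0.1, "dy": -0.25, "dz": 0, "yaw": 0, "fingers": 1},
  {"dx": 0, "dy": 0, "dz": 0, "yaw": 0, "fingers": 1},
  {"dx": 0, "dy": 0, "dz": 0, "yaw": 0, "fingers": 1},
])

```text
clock: 24.95
position: [0.5421, -0.0412, 0.2128]
tool_rot: [3.141, 0.0, 2.759]
force: [-0.0, 1.1, -0.9]
grip_width: 0.0378
finger_force: 45.8
```

```bash
python3 snap.py w12; python3 - <<'E'
from fit import *
ci=camera_info('wrist');im=cv2.imread('pics/w12.png');T=np.load('pics/w12.npy');z0=readout.observe()['position'][2]
for th in(125,140,160):
  m=((im[:,:,1]>th)&(im[:,:,2]<170)&(im[:,:,0]>200)).astype(np.uint8)*255; m[:200]=0;m[:,:200]=0;m[:,440:]=0
  cs,_=cv2.findContours(m,0,cv2.CHAIN_APPROX_NONE);p=max(cs,key=cv2.contourArea)[:,0].astype(float);print(p.min(0),p.max(0))
  q=p[p[:,1]<310]; c,d=rays(ci,T,q);print(th,rfit(plane(c,d,z0-.0034)))
s=readout.observe();print(s['position'])
p=blob(im,'brass',(270,80,370,180));c,d=rays(ci,T,p);print('ring',rfit(plane(c,d,.122)))
E
```

```text
25.0 [ 0.5421 -0.0403  0.2128] [3.141  0.     2.7602] 0.03808884040506802
[242. 206.] [388. 364.]
125 (array([ 0.5258, -0.0342]), np.float64(0.0279), 129)
[269. 282.] [362. 364.]
140 (array([ 0.5543, -0.046 ]), np.float64(0.023), 88)
[270. 282.] [362. 363.]
160 (array([ 0.5544, -0.0459]), np.float64(0.0228), 84)
[ 0.5421096  -0.04027582  0.2127723 ]
ring (array([ 0.4739, -0.0129]), np.float64(0.0216), 157)
```

View pics/w12.png

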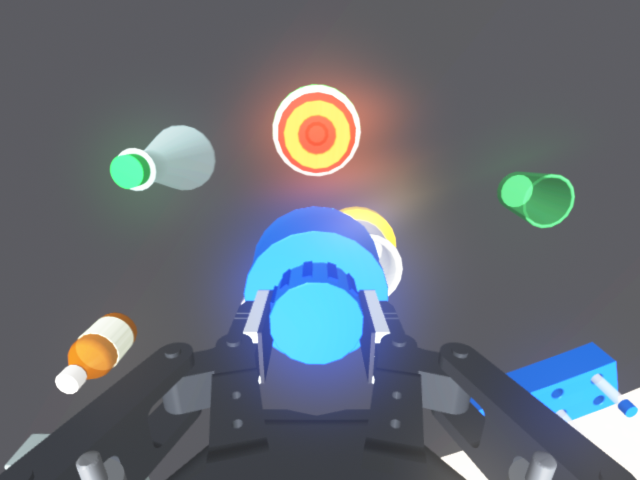

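The cap is level in hand with its grip top at about (316,323). The ring stack is at (316,132).

```bash
python3 - <<'E'
from fit import *
ci=camera_info('wrist');im=cv2.imread('pics/w12.png');T=np.load('pics/w12.npy');z0=.2128
m=((im[:,:,1]>140)&(im[:,:,2]<170)&(im[:,:,0]>200)).astype(np.uint8)*255; m[:200]=0;m[:,:200]=0;m[:,440:]=0
cs,_=cv2.findContours(m,0,cv2.CHAIN_APPROX_NONE);p=max(cs,key=cv2.contourArea)[:,0].astype(float)
for z in(.0166,.0186,.0206):
  c,d=rays(ci,T,p);print(rfit(plane(c,d,z0+z)))
E
```

```text
(array([ 0.5429, -0.0414]), np.float64(0.0199), 170)
(array([ 0.5417, -0.0409]), np.float64(0.0196), 173)
(array([ 0.5405, -0.0404]), np.float64(0.0193), 174)
```

Call:
drive_tool([
  {"dx": 0.2, "dy": 0, "dz": 0, "yaw": 0, "fingers": 1},
  {"dx": 0.3, "dy": 0, "dz": 0, "yaw": 0, "fingers": 1},
  {"dx": 0.24, "dy": 0.005, "dz": 0, "yaw": 0, "fingers": 1},
  {"dx": 0, "dy": 0, "dz": 0.2, "yaw": 0, "fingers": 1},
  {"dx": 0, "dy": 0, "dz": 0.15, "yaw": 0, "fingers": 1},
  {"dx": 0, "dy": 0, "dz": 0.08, "yaw": 0, "fingers": 1},
  {"dx": 0, "dy": 0, "dz": 0.08, "yaw": 0, "fingers": 1},
  {"dx": 0, "dy": 0, "dz": 0.08, "yaw": 0, "fingers": 1},
  {"dx": 0, "dy": 0, "dz": 0.08, "yaw": 0, "fingers": 1},
  {"dx": 0, "dy": 0, "dz": 0.06, "yaw": 0, "fingers": 1},
  {"dx": 0, "dy": 0, "dz": 0.04, "yaw": 0, "fingers": 1},
  {"dx": 0, "dy": 0, "dz": 0.02, "yaw": 0, "fingers": 1},
  {"dx": 0, "dy": 0, "dz": 0, "yaw": 0, "fingers": 1},
])

```text
clock: 26.3
position: [0.4738, -0.013, 0.1332]
tool_rot: [-3.141, -0.0, 2.76]
force: [1.0, 0.4, -0.9]
grip_width: 0.0385
finger_force: 45.8
```

Call:
drive_tool([
  {"dx": 0, "dy": 0, "dz": 0.015, "yaw": 0, "fingers": 1},
  {"dx": 0, "dy": 0, "dz": 0.01, "yaw": 0, "fingers": 1},
  {"dx": 0, "dy": 0, "dz": 0.005, "yaw": 0, "fingers": 1},
  {"dx": 0, "dy": 0, "dz": 0, "yaw": 0, "fingers": 1},
])

```text
clock: 26.7
position: [0.4739, -0.013, 0.1304]
tool_rot: [3.141, 0.0, 2.76]
force: [0.7, -0.4, 1.3]
grip_width: 0.0384
finger_force: 46.2
```

Call:
drive_tool([
  {"dx": 0, "dy": 0, "dz": 0.003, "yaw": 0, "fingers": 1},
  {"dx": 0, "dy": 0, "dz": 0, "yaw": 0, "fingers": 0.4},
  {"dx": 0, "dy": 0, "dz": 0, "yaw": 0, "fingers": 0},
  {"dx": 0, "dy": 0, "dz": 0, "yaw": 0, "fingers": 0},
  {"dx": 0, "dy": 0, "dz": 0, "yaw": 0, "fingers": 0},
  {"dx": 0, "dy": 0, "dz": 0, "yaw": 0, "fingers": 0},
  {"dx": 0, "dy": 0, "dz": -0.1, "yaw": 0, "fingers": 0},
  {"dx": 0, "dy": 0, "dz": -0.4, "yaw": 0, "fingers": 0},
  {"dx": 0, "dy": 0, "dz": -0.4, "yaw": 0, "fingers": 0},
  {"dx": -0.4, "dy": 0, "dz": -0.1, "yaw": 0, "fingers": 0},
  {"dx": -0.34, "dy": 0, "dz": 0, "yaw": 0, "fingers": 0},
  {"dx": 0, "dy": 0, "dz": 0, "yaw": 0, "fingers": 0},
  {"dx": 0, "dy": 0, "dz": 0, "yaw": 0, "fingers": 0},
])

```text
clock: 28.0
position: [0.5423, -0.0407, 0.2302]
tool_rot: [-3.141, -0.0, 2.759]
force: [-0.2, 0.3, -0.5]
grip_width: 0.085
finger_force: 0.0
```

```bash
python3 snap.py w13; python3 - <<'E'
from fit import *
ci=camera_info('wrist');im=cv2.imread('pics/w13.png');T=np.load('pics/w13.npy')
for th in(130,150):
  m=((im[:,:,1]>th)&(im[:,:,2]<170)&(im[:,:,0]>200)).astype(np.uint8)*255; m[230:]=0;m[:,:230]=0;m[:,400:]=0
  cs,_=cv2.findContours(m,0,cv2.CHAIN_APPROX_NONE);p=max(cs,key=cv2.contourArea)[:,0].astype(float);print(p.min(0),p.max(0))
  c,d=rays(ci,T,p)
  for z in(.117,.127,.137):print(th,z,rfit(plane(c,d,z)))
s=grab_frame('side');cs_=camera_info('side');b=blob(s,'blue',(310,160,400,260));print(b.min(0),b.max(0))
# predicted side extents of seated cap: foot z=.087 r=.037, top z=.149 r=.02
a=np.linspace(0,6.283,60);Ti=np.linalg.inv(cs_['T'])
P=np.vstack([np.c_[.4735+r*np.cos(a),-.013+r*np.sin(a),0*a+z] for r,z in((.037,.087),(.0345,.127),(.02,.149))])
q=P@Ti[:3,:3].T+Ti[:3,3];q=q*[1,-1,-1]
K=np.array([[cs_['fx'],0,cs_['cx']],[0,cs_['fy'],cs_['cy']],[0,0,1]])
u=cv2.projectPoints(q,np.zeros(3),np.zeros(3),K,cs_['D'])[0][:,0];print(u.min(0),u.max(0))
E
```

```text
28.05 [ 0.5418 -0.0405  0.2301] [-3.1413e+00 -7.0000e-04  2.7596e+00] 0.08548020726466432
[267.  80.] [378. 193.]
130 0.117 (array([ 0.4775, -0.0117]), np.float64(0.0384), 148)
130 0.127 (array([ 0.4772, -0.0117]), np.float64(0.0369), 148)
130 0.137 (array([ 0.4769, -0.0117]), np.float64(0.0354), 148)
[267.  81.] [366. 184.]
150 0.117 (array([ 0.4739, -0.0126]), np.float64(0.0355), 199)
150 0.127 (array([ 0.4737, -0.0125]), np.float64(0.0341), 203)
150 0.137 (array([ 0.4736, -0.0125]), np.float64(0.0327), 207)
[329. 177.] [368. 223.]
[328.17494635 177.64402169] [368.74008802 224.92082666]
```

```bash
python3 -c "
from workcell import workorder
print(workorder.job_done())"
```

```text
the job is handed in; nothing more can be done
None
```

I assembled the vessel in the green-based body (liner, lid, ring, then cap), released everything and handed it in at about 28 s; the last camera check showed the cap centred and at its seated height, but no verdict came back.

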